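Lock the indexing turntable

TASK

Lock the drilling turntable. With the fingertips, push the batten on it sideways to swing the table round until either slot in the steel index disc lines up with the lock bar; then push the bar by its upturned end into the slot, all the way home, and come away. Nothing is to be lifted: the batten stays down on its dowels, and the other things on the bench stay where they are.

Things in the scene. Friction and masses are not known exactly. Their poses are not given: they have to be found in the camera images.
- turntable: The indexing drilling turntable, fixed to the bench; origin on the bench surface on the turning axis, z up. Round grey foot 190 mm across, 12 mm thick. Its +y axis points from the turning axis along the lock bar's guide, an arm 74 mm wide that ends 235 mm from the axis.
- guide (a point): Middle of the lock bar's guide, at y = 132 mm of the turntable, 39 mm above the bench. The guide (52 mm wide, y = 94 to 170 mm) has two keeper straps over the bar and rises to 42 mm with their screws; beyond it, only a bed 24 mm high lies under the bar. The bar slides in it along the turntable's line x = 0, from 24 to 34 mm above the bench.
- index_disc (a joint): Angle (rad) of the turning top (steel index disc, spoil board, batten); grows counter-clockwise seen from above, no limit, stays where it is left; 1 to 2 N at the batten's end turns it. At 0 and every multiple of pi a slot is centred on the bar and the batten lies along the turntable's x axis, square to the bar.
- slot_a (a point): Middle of the mouth of one of the two equal slots in the disc's rim, 80 mm from the axis, at the disc's top face, 34 mm above the bench; towards the bar at joint value 0. Disc: steel, 160 mm across, 10 mm thick. Slots: 180 degrees apart, open at the rim, 24 mm wide, mouths bevelled, running in to 46 mm from the axis.
- slot_b (a point): The same point of the other slot; at joint value pi it lies towards the bar.
- batten (a joint): Height (m) of the batten above its seat; 0 = resting. A wooden strip 220 x 36 x 18 mm, 44 to 62 mm above the bench, centred on the axis, square to the line of the slots, on a round plywood spoil board 86 mm across (34 to 44 mm high). Dropped loosely over two steel dowels (showing 4.5 mm above it) that make it turn with the disc; overhangs the disc 30 mm at each end.
- batten_end_a (a point): Middle of one end face of the batten, 110 mm from the axis, 53 mm above the bench (at joint value 0 on the turntable's +x side).
- batten_end_b (a point): Middle of the batten's other end face, on the opposite side of the axis.
- lock_bar (a joint): Travel (m) of the lock bar: 0 = fully withdrawn, 0.040 = fully home in a slot (hard stop); grows as it is pushed towards the disc. It slides with about 2 N of friction and stays where it is left. If no slot faces it, its nose stops against the disc's rim at about 0.010.
- bar_tab (a point): Middle of the outer face of the bar's upturned end, the face to push (in the turntable's -y direction): 52 mm above the bench, on the line x = 0, at y = 220 mm minus the travel. The upturned end is a flat plate 30 mm wide, 6 mm thick, from 24 to 70 mm above the bench; nothing stands behind it.
- bar_nose (a point): Middle of the bar's front end, at y = 90 mm minus the travel, 29 mm above the bench. The steel bar is 20 mm wide, 9 mm thick; its nose tapers to 10 mm over the last 12 mm, so it enters and centres the disc when the slot's mouth is within some 8 mm of true.
- tape: roll of masking tape lying flat, 92 mm across, 25 mm high; bystander
- spare_batten: loose spare wooden batten lying on the bench on the robot's side of the turntable, 220 x 36 x 18 mm, long axis = its x; bystander (not the batten on the turntable)
- screw_jar: jar of screws with a steel lid, 60 mm across, 75 mm high; bystander
- screwdriver: screwdriver with a blue handle, about 200 mm long, lying beside the lock bar's guide, long axis = its x; bystander
- hammer: hammer with a wooden handle, about 300 mm long, on the left of the bench; bystander
- brush: hand brush, about 220 mm long, on the right of the bench; bystander
- drill: cordless drill standing on its battery, 210 mm tall, on the left of the bench; bystander

How it is judged:
On the way, in this order (a step that is already met when the one before it is completed fails the run):
1. a slot of the index disc faces the lock bar (((y of slot_a in the frame of turntable above 0 m and x of slot_a in the frame of turntable between -0.012 and 0.012 m) or (y of slot_b in the frame of turntable above 0 m and x of slot_b in the frame of turntable between -0.012 and 0.012 m))).
2. the lock bar is home in the slot (value of joint lock_bar above 0.036 m), for 0.2 s.
At the end, for the whole second after the job is handed in: The lock bar is home in a slot of the disc (travel over 36 of 40 mm), the mouth of that slot is within 6 mm of the bar's centre line, the batten rests on its spoil board (within 4 mm), and disc and bar are at rest (value of joint lock_bar above 0.036 m and ((y of slot_a in the frame of turntable above 0 m and x of slot_a in the frame of turntable between -0.006 and 0.006 m) or (y of slot_b in the frame of turntable above 0 m and x of slot_b in the frame of turntable between -0.006 and 0.006 m)) and value of joint batten below 0.004 m and velocity of joint lock_bar between -0.01 and 0.01 m/s and velocity of joint index_disc between -0.1 and 0.1 rad/s); the robot touches nothing.
It fails at once if the batten is lifted off its dowels (over 8 mm) (value of joint batten above 0.008 m).
It fails at once if another thing on the bench is moved by more than 25 mm (distance of any of tape, spare_batten, screw_jar, screwdriver, hammer, brush, drill from where it was at the start of the episode above 0.025 m).
It fails at once if another thing on the bench is lifted or thrown over (angle between any of tape, screw_jar, drill, spare_batten's own z axis and vertical above 0.5 rad).
It also fails if it takes over 45 s, if anything falls off the work surface, if the arm or the gripper's body presses on something with over 40 N, if the wrist force passes 120 N, or if a joint passes its speed limit or range.

ROBOT

A 6-joint arm with a two-finger parallel gripper is mounted at the origin on the work surface. World frame = base frame: x ahead of the robot, y to its left, z up, the work surface at z = 0. Lengths are in m, angles in rad, forces in N, time in s.
With the tool pointing down it reaches from about 0.325 to 0.9 m from the base axis. Payload 3.5 kg.
Tool frame: the origin (TCP) lies on the centre line of the jaws, within the pads' length; the fingertips stand 19 mm ahead of it and the grasp point (between the pads) is the TCP; z points along the fingers, y is the line along which they close (so a half turn about z gives the same grasp; the last joint's range is limited). The gripper opens to 85 mm and grips with 20 to 120 N. Pads are 22 mm wide; open, the fingers measure 114 mm over their backs; the gripper's body (76 mm by 85 mm) begins 54 mm behind the grasp point. The pads swing forward as they close: fully open they stand 13 mm farther back than shut.
Start: joints at [-1.366, 0.276, -0.026, 1.268, 0, 1.467], TCP at [0.189, -0.596, 0.25] pointing down, gripper open.
Joint ranges: [-3.12, 3.12], [-0.85, 1.88], [-1.08, 1.24], [-1.95, 2.15], [-1.57, 1.53], [-3.14, 3.14]. Speed limits (rad/s): [2.57, 2.57, 3.14, 3.14, 3.14, 3.14].

INTERFACE

Orientations are given as a unit quaternion [w, x, y, z].
In Python, from plant import env gives the robot as it stands. The module is installed in compiled form; this text tells all that it offers.
- The arm moves only by the shell command python3 -m handwheel 'ROWS' [OPENING] [FORCE]. ROWS is JSON, a list of rows, each an object of numbers: "dx", "dy", "dz": the shift along the tool's x, y, z in units of 3 cm (1.0 is 3 cm); "ax", "ay", "az": the turn, a rotation vector about the tool's x, y, z in units of 0.08 rad (1.0 is 0.08 rad). In form: [{"dx": .., "dy": .., "dz": .., "ax": .., "ay": .., "az": ..}, ...]. A call has 1 to 8 rows; each row shifts and turns the commanded pose from where the row before left it, along the tool's axes as they then stand; what a row does not reach is not made up. A row lasts 1/8 s, in which the tool goes at most 62.5 mm and 10.7 degrees, less where a joint would pass 70% of its speed; a pose out of reach is approached as far as the arm can. A call with a number of a shift or a turn outside -1 to 1 is refused whole. A call with a gripper value outside its range is refused whole. OPENING is the closure, from 0 (fully open) to 1 (shut), set as the call begins (- or left out, the last holds). The fingers move at their own pace and stop on an object; FORCE is the grip in N (left out, the last holds). Time passes only in rows, so rows that do not move let the fingers close. It gives the time, the measured TCP pose, the force, the opening and the grip force at its end, in the units of the state.
- env.observe(): the state, without advancing time (a new reading comes with each control period).
- env.camera(name): name is "scene" or "top" or "wrist"; returns a dict with "frame" (480x640x3 uint8, red, green, blue), "fx", "fy", "cx", "cy" (pixels), "dist" ([k1, k2, p1, p2, k3] as OpenCV has them; the pictures are not rectified), "extrinsics" (4x4, takes a point from world to camera coordinates); the wrist camera has in their place "hand_eye" (4x4, takes a point from camera to tool coordinates, whose origin is the TCP and whose axes are the flange's). Camera axes: x right, y up, looking along -z (the intrinsics and any distortion apply to the point x, -y, -z); pixel columns grow to the right and rows downward; lengths in m; the calibration is good to about 2 mm. A picture is of the moment at which its call begins: read the wrist's pose just before it. There is no depth.
- env.close_job(): hands the job in; it is judged then, once.
The state is a dict: "t": time; "q": joint angles; "joint_velocities": joint speeds; "tau": joint torques, N m; "tool_pos": TCP position; "tool_rot": TCP orientation; "contact_force": force on the tool from outside, world axes, zero at the start; "moment": the same for the moment, N m; "grip_width": finger opening in m; "finger_force": force on a finger pad.
Only numpy, scipy, OpenCV 4.12 (cv2) and the standard library are available. Lean on these libraries where they do the work, as an engineer would, in place of code of your own. Each camera call takes 0.05 s, during which the arm holds its last target. There are 200 camera calls.

## Working session

There is one attempt and no reset: what is moved stays moved. The work goes in short steps, Python scripts to look and compute and a shell command to move; the robot and the scene stay as the last step left them, time stands still between calls to the robot, and variables do not carry over. Pictures are saved under pics/ and viewed, at most 10 in all, crops included, and the job is handed in when it is done.

```bash
mkdir -p pics; cat > h.py <<'E'
import numpy as np, cv2
from plant import env
def cam(n):
    c=env.camera(n); c['K']=np.array([[c['fx'],0,c['cx']],[0,c['fy'],c['cy']],[0,0,1.]]); c['d']=np.array(c['dist'],float); return c
def save(c,name): cv2.imwrite('pics/'+name,c['frame'][:,:,::-1])
def ray(c,uv):
    p=cv2.undistortPoints(np.array(uv,float).reshape(-1,1,2),c['K'],c['d'])[:,0]
    d=np.c_[p[:,0],-p[:,1],-np.ones(len(p))]
    E=np.array(c['extrinsics']); R=E[:3,:3]
    return -R.T@E[:3,3], d@R
def onz(c,uv,z):
    o,d=ray(c,uv); return o+d*((z-o[2])/d[:,2])[:,None]
def proj(c,P):
    E=np.array(c['extrinsics']); q=np.array(P,float).reshape(-1,3)@E[:3,:3].T+E[:3,3]
    q=q*[1,-1,-1]; return cv2.projectPoints(q,np.zeros(3),np.zeros(3),c['K'],c['d'])[0][:,0]
E
python3 - <<'E'
from h import *
for n in('top','scene'):
    c=cam(n); save(c,n+'0.png'); E=np.array(c['extrinsics']); print(n,-E[:3,:3].T@E[:3,3],c['fx'])
s=env.observe(); print(s)
E
```

```text
top [ 0.50106759 -0.01306056  1.05757348] 447.593164990795
scene [ 1.18283959 -0.71131436  1.33483672] 621.9971393804996
{'t': 0.1, 'q': array([-1.36639351e+00,  2.77125518e-01, -2.77179408e-02,  1.26798433e+00,
       -1.62373060e-05,  1.46739910e+00]), 'joint_velocities': array([-0.00070369, -0.00177969,  0.00475215,  0.00124453,  0.0012146 ,
       -0.00092689]), 'tau': array([-5.01778459e-05, -4.46708465e+01,  2.96128732e+01,  8.42575711e-03,
       -1.80792372e-04,  3.60272772e-07]), 'tool_pos': array([ 0.18920761, -0.5949932 ,  0.24924103]), 'tool_rot': array([-1.01402383e-03,  9.88180236e-01,  1.53293147e-01, -5.93836349e-05]), 'contact_force': array([-0.31617162, -0.65326258,  0.54687003]), 'moment': array([ 0.00470754, -0.05183474, -0.01772673]), 'finger_force': 0.0, 'grip_width': 0.08545142837246174}
```

View pics/top0.png

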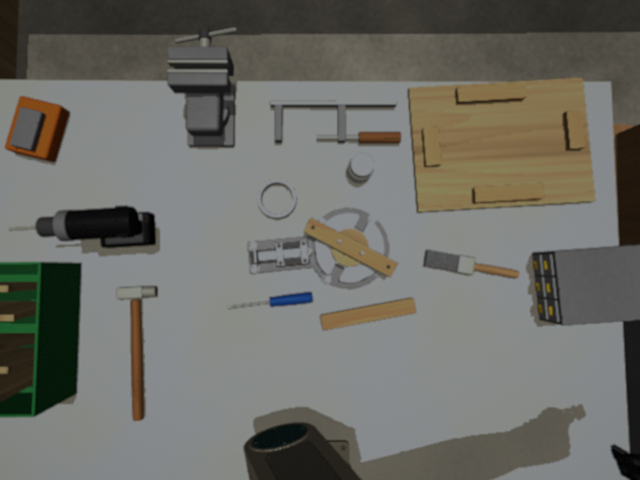

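View pics/scene0.png

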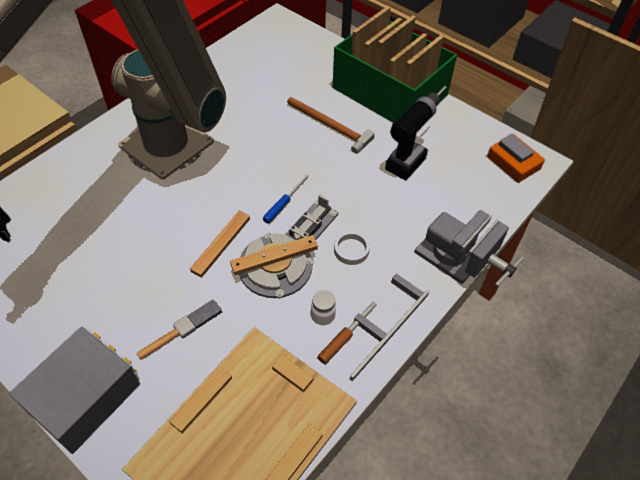

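The top view shows the turntable axis at about (350,247) with the guide running left to the bar tab at about (250,257). The batten runs from (307,225) to (395,270), the jar is at (361,168), the spare batten at (368,313) and the screwdriver at (275,300). The scene view agrees. The disc needs to turn about 60° clockwise in the image.

```bash
python3 - <<'E'
from h import *
c=cam('top'); f=c['frame']; hsv=cv2.cvtColor(f,cv2.COLOR_RGB2HSV)
roi=np.zeros(f.shape[:2],np.uint8); roi[205:335,295:425]=1
m=((hsv[...,0]>8)&(hsv[...,0]<28)&(hsv[...,1]>85)).astype(np.uint8)*roi
n,l,st,ce=cv2.connectedComponentsWithStats(m)
for i in range(1,n):
    if st[i,4]>300:
        r=cv2.minAreaRect(np.argwhere(l==i)[:,::-1].astype(np.float32)); b=cv2.boxPoints(r); print(st[i],r)
        z=.062 if r[0][1]<285 else .018
        P=onz(c,b,z); print(P.round(4), P.mean(0).round(4))
# guide: print enlarged crop
# bench is bright; jar
g=cv2.resize(f[190:340,230:430],None,fx=4,fy=4,interpolation=cv2.INTER_CUBIC); cv2.imwrite('pics/crop.png',g[:,:,::-1])
E
```

```text
[ 305  219   92   57 1924] ((349.5731506347656, 247.15853881835938), (96.98390197753906, 35.13909912109375), 38.65980911254883)
[[ 0.5799  0.0051  0.062 ]
 [ 0.6415 -0.044   0.062 ]
 [ 0.5059 -0.2121  0.062 ]
 [ 0.4453 -0.1626  0.062 ]] [ 0.5431 -0.1034  0.062 ]
[ 321  299   94   31 1385] ((367.5963134765625, 313.5055236816406), (14.875411987304688, 93.97704315185547), 79.2156982421875)
[[ 0.3886 -0.0387  0.018 ]
 [ 0.4284 -0.2521  0.018 ]
 [ 0.395  -0.2579  0.018 ]
 [ 0.3555 -0.045   0.018 ]] [ 0.3919 -0.1484  0.018 ]
```

View pics/crop.png

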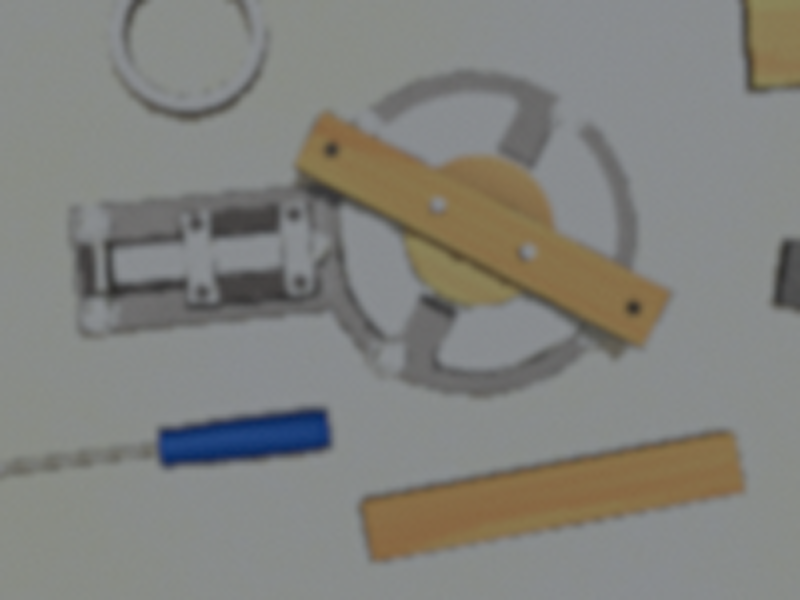

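```bash
python3 - <<'E'
from h import *
c=cam('top')
def q(p,z): return onz(c,np.array(p,float)/4+[230-.375,190-.375],z)
b=q([(325,112),(672,290),(643,347),(296,170)],.062); print(b.round(4)); A=b.mean(0); print('axis',A)
u=(b[1]+b[2]-b[0]-b[3])[:2]; print('batten dir deg',np.degrees(np.arctan2(u[1],u[0])),np.linalg.norm(u)/2)
d=q([(438,204),(528,252)],.0665); print('dowels mid',d.mean(0))
for nm,p,z in(('straps',[(196,223),(204,292),(293,213),(300,282)],.042),('tab top outer+inner',[(103,242),(105,292)],.07),('arm end',[(72,207),(80,335)],.024)):
    P=q(p,z); M=P.mean(0)-A; print(nm,P.round(4).tolist(),P.mean(0).round(4),np.hypot(*M[:2]),np.degrees(np.arctan2(M[1],M[0])))
for nm,p,z in(('jar',(361,162),.075),('tape',(277,200),.025)): print(nm,onz(c,[p],z))
print('scrdrv',q([(160,447),(328,430),(325,410)],.015))
E
```

```text
[[ 0.6089 -0.0175  0.062 ]
 [ 0.5094 -0.2104  0.062 ]
 [ 0.4779 -0.1938  0.062 ]
 [ 0.5764 -0.0014  0.062 ]]
axis [ 0.54316311 -0.10579102  0.062     ]
batten dir deg -117.20027748835477 0.21664331007941767
dowels mid [ 0.54380675 -0.10504771  0.0665    ]
straps [[0.5478, 0.0556, 0.042], [0.5087, 0.0509, 0.042], [0.5535, 0.0006, 0.042], [0.5143, -0.0034, 0.042]] [0.5311 0.0259 0.042 ] 0.13225681933587868 95.23765689477378
tab top outer+inner [[0.5361, 0.1048, 0.07], [0.5086, 0.1035, 0.07]] [0.5224 0.1042 0.07  ] 0.21098223001304073 95.66098663018592
arm end [[0.5579, 0.1283, 0.024], [0.4843, 0.1231, 0.024]] [0.5211 0.1257 0.024 ] 0.23253651233594813 95.43510057247038
jar [[ 0.73203914 -0.12924311  0.075     ]]
tape [[0.65408372 0.06093804 0.025     ]]
scrdrv [[ 0.41972219  0.07760489  0.015     ]
 [ 0.42925097 -0.01934594  0.015     ]
 [ 0.44073835 -0.01762067  0.015     ]]
```

```bash
cat >> h.py <<'E'
A=np.array([.5435,-.1055]); th=np.radians(5.4); R=np.array([[np.cos(th),-np.sin(th)],[np.sin(th),np.cos(th)]])
def st():
    s=env.observe(); w,x,y,z=s['tool_rot']; p=s['tool_pos']; q=R.T@(p[:2]-A)
    print('t',round(s['t'],2),'XY mm',(q*1000).round(1),'z',round(p[2]*1000,1),'toolx deg',round(np.degrees(2*np.arctan2(y,x)),2),'tilt',round(w,4),round(z,4),'F',s['contact_force'].round(1),'w',round(s['grip_width'],4))
    return q,p[2]
def go(X,Y,Z):
    q,z=st(); print('units dx,dy,dz total', (np.array([X/1000-q[0],q[1]-Y/1000,z-Z/1000])/.03).round(2))
E
python3 -m handwheel '[{"az":0.9},{"az":0.9},{"az":0.9},{"dx":1,"dy":-0.88},{"dx":1,"dy":-0.88},{"dx":1,"dy":-0.88},{"dx":1,"dy":-0.88},{"dx":1,"dy":-0.88}]' 1 30; python3 -c "
from h import *
go(-8,-108,69)"
```

```text
t 0.2 XY mm [-398.8 -454.2] z 249.6 toolx deg 17.63 tilt -0.0007 -0.0 F [-0.8  0.2  0.3] w 0.0857
units dx,dy,dz total [ 13.03 -11.54   6.02]invalid input
```

```bash
python3 -m handwheel '[{"dx":0,"dy":0,"dz":0,"ax":0,"ay":0,"az":0.9},{"dx":0,"dy":0,"dz":0,"ax":0,"ay":0,"az":0.9},{"dx":0,"dy":0,"dz":0,"ax":0,"ay":0,"az":0.9},{"dx":1,"dy":-0.88,"dz":0,"ax":0,"ay":0,"az":0},{"dx":1,"dy":-0.88,"dz":0,"ax":0,"ay":0,"az":0},{"dx":1,"dy":-0.88,"dz":0,"ax":0,"ay":0,"az":0},{"dx":1,"dy":-0.88,"dz":0,"ax":0,"ay":0,"az":0},{"dx":1,"dy":-0.88,"dz":0,"ax":0,"ay":0,"az":0}]' 1 30; python3 -c "
from h import *
go(-8,-108,69)"
```

```text
t: 1.2
tool_pos: [0.3273, -0.4493, 0.2501]
tool_rot: [-0.0, 0.999, 0.046, -0.0]
contact_force: [0.8, -0.5, -0.5]
grip_width: -0.0002
finger_force: 0.0
t 1.2 XY mm [-247.6 -321.9] z 250.1 toolx deg 5.25 tilt -0.0001 -0.0 F [ 0.8 -0.5 -0.5] w -0.0002
units dx,dy,dz total [ 7.99 -7.13  6.04]
```

```bash
python3 -m handwheel '[{"dx":1,"dy":-0.9,"dz":0,"ax":0,"ay":0,"az":0},{"dx":1,"dy":-0.9,"dz":0,"ax":0,"ay":0,"az":0},{"dx":1,"dy":-0.9,"dz":0,"ax":0,"ay":0,"az":0},{"dx":1,"dy":-0.9,"dz":0.3,"ax":0,"ay":0,"az":0},{"dx":1,"dy":-0.9,"dz":0.8,"ax":0,"ay":0,"az":0},{"dx":1,"dy":-0.9,"dz":0.8,"ax":0,"ay":0,"az":0},{"dx":1,"dy":-0.9,"dz":0.8,"ax":0,"ay":0,"az":0},{"dx":0.7,"dy":-0.6,"dz":0.8,"ax":0,"ay":0,"az":0}]'; python3 -c "
from h import *
go(-8,-108,69)
c=cam('scene');save(c,'s1.png');cv2.imwrite('pics/s1c.png',cv2.resize(c['frame'][150:350,150:400],None,fx=3,fy=3)[:,:,::-1])"
```

```text
t: 2.2
tool_pos: [0.5386, -0.2217, 0.1445]
tool_rot: [-0.0, 0.999, 0.046, 0.0]
contact_force: [-0.7, 0.2, -0.3]
grip_width: -0.0001
finger_force: 0.0
t 2.2 XY mm [ -15.8 -115.2] z 144.5 toolx deg 5.33 tilt -0.0001 0.0001 F [-0.7  0.2 -0.3] w -0.0001
units dx,dy,dz total [ 0.26 -0.24  2.52]
```

View pics/s1c.png

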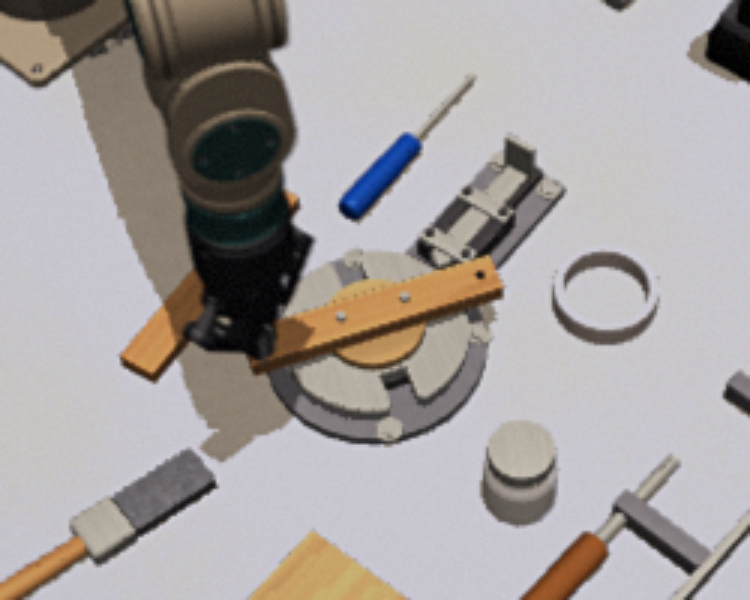

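The gripper hangs at (260,340) in the crop, beside the near end of the batten at (255,365). The path is clear, so I'm lowering it on the outer side of the batten.

```bash
python3 -m handwheel '[{"dx":0.4,"dy":-0.1,"dz":0.4,"ax":0,"ay":0,"az":0},{"dx":0,"dy":0,"dz":0.8,"ax":0,"ay":0,"az":0},{"dx":0,"dy":0,"dz":0.8,"ax":0,"ay":0,"az":0},{"dx":0,"dy":0,"dz":0.5,"ax":0,"ay":0,"az":0}]'; python3 -c "
from h import *
go(-60,-76,69)"
```

```text
t: 2.75
tool_pos: [0.5491, -0.2197, 0.0694]
tool_rot: [0.0, 0.999, 0.045, -0.0]
contact_force: [-0.0, 0.1, 0.7]
grip_width: 0.0
finger_force: 0.0
t 2.75 XY mm [  -5.1 -114.2] z 69.4 toolx deg 5.2 tilt 0.0 -0.0002 F [-0.   0.1  0.7] w 0.0
units dx,dy,dz total [-1.83 -1.27  0.01]
```

```bash
python3 -m handwheel '[{"dx":-0.3,"dy":-0.21,"dz":0,"ax":0,"ay":0,"az":0},{"dx":-0.3,"dy":-0.21,"dz":0,"ax":0,"ay":0,"az":0},{"dx":-0.3,"dy":-0.21,"dz":0,"ax":0,"ay":0,"az":0},{"dx":-0.3,"dy":-0.21,"dz":0,"ax":0,"ay":0,"az":0},{"dx":-0.3,"dy":-0.21,"dz":0,"ax":0,"ay":0,"az":0},{"dx":-0.3,"dy":-0.21,"dz":0,"ax":0,"ay":0,"az":0}]'; python3 -c "
from h import *
go(-78,-57,69)
c=cam('scene');cv2.imwrite('pics/s2c.png',cv2.resize(c['frame'][170:330,180:380],None,fx=3,fy=3)[:,:,::-1])"
```

```text
t: 3.5
tool_pos: [0.4922, -0.186, 0.071]
tool_rot: [-0.0, 0.999, 0.046, 0.001]
contact_force: [2.1, -0.1, 1.3]
grip_width: -0.0004
finger_force: 0.9
t 3.5 XY mm [-58.6 -75.4] z 71.0 toolx deg 5.26 tilt -0.0 0.001 F [ 2.1 -0.1  1.3] w -0.0004
units dx,dy,dz total [-0.65 -0.61  0.07]
```

View pics/s2c.png

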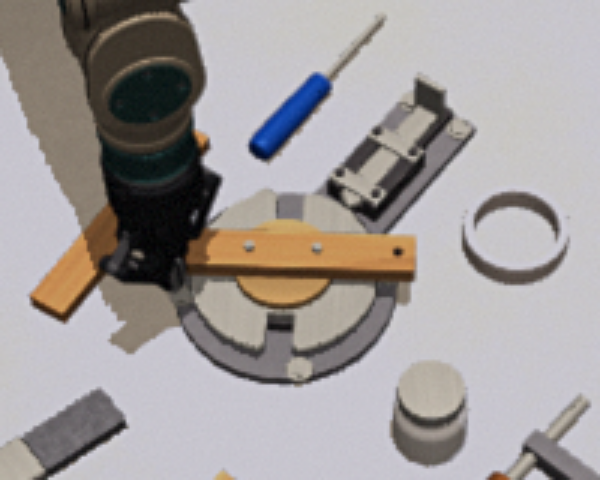

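The batten has turned; its far end is now at (415,255) in the crop and the slot is near (285,210), moving towards the bar. I'll keep pushing.

```bash
python3 -m handwheel '[{"dx":-0.3,"dy":-0.3,"dz":0.05,"ax":0,"ay":0,"az":0},{"dx":-0.3,"dy":-0.3,"dz":0,"ax":0,"ay":0,"az":0},{"dx":-0.15,"dy":-0.25,"dz":0,"ax":0,"ay":0,"az":0},{"dx":-0.15,"dy":-0.25,"dz":0,"ax":0,"ay":0,"az":0},{"dx":-0.1,"dy":-0.2,"dz":0,"ax":0,"ay":0,"az":0},{"dx":0,"dy":-0.05,"dz":0,"ax":0,"ay":0,"az":0},{"dx":0,"dy":0,"dz":0,"ax":0,"ay":0,"az":0}]'; cat > m.py <<'E'
from h import *
st()
c=cam('top'); f=c['frame']; hsv=cv2.cvtColor(f,cv2.COLOR_RGB2HSV)
import sys; cv2.imwrite('pics/'+sys.argv[1],cv2.resize(f[180:340,230:430],None,fx=4,fy=4,interpolation=cv2.INTER_CUBIC)[:,:,::-1])
E
python3 m.py t2.png
```

```text
t: 4.42
tool_pos: [0.458, -0.1484, 0.0686]
tool_rot: [-0.0, 0.999, 0.046, -0.001]
contact_force: [-0.3, 0.4, -0.4]
grip_width: -0.0001
finger_force: 0.1
t 4.42 XY mm [-89.1 -34.7] z 68.6 toolx deg 5.27 tilt -0.0003 -0.0005 F [-0.3  0.4 -0.4] w -0.0001
```

View pics/t2.png

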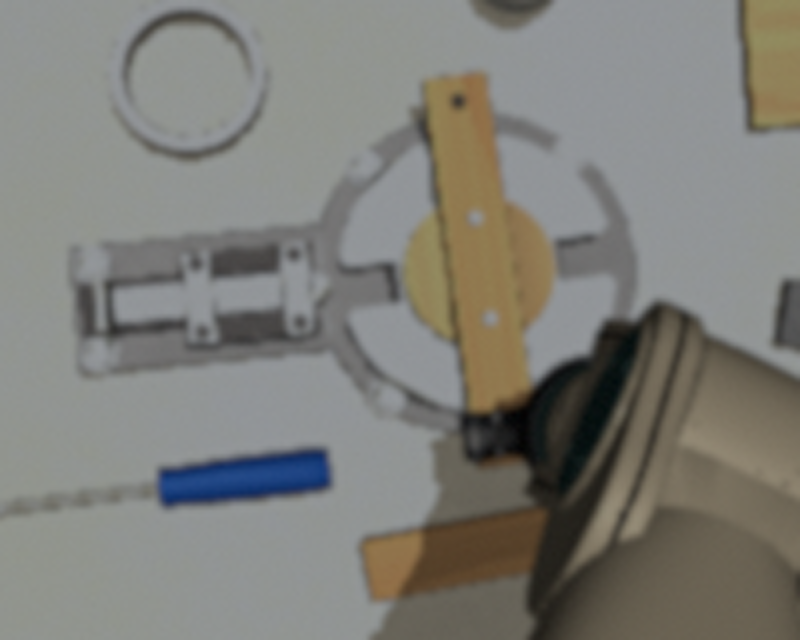

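The batten is nearly square to the bar and the slot at (365,284) in the crop almost faces it. The dowels at (475,217) and (490,319) show about 3° still to go, so one nudge of about 4.5 mm.

```bash
python3 -m handwheel '[{"dx":0,"dy":-0.08,"dz":0,"ax":0,"ay":0,"az":0},{"dx":0,"dy":-0.07,"dz":0,"ax":0,"ay":0,"az":0},{"dx":0,"dy":0,"dz":0,"ax":0,"ay":0,"az":0}]'; cat >> m.py <<'E'
roi=np.zeros(f.shape[:2],np.uint8); roi[195:278,330:362]=1
# left edge of the batten: first wood pixel per row, upper half
h=hsv; m=(h[...,0]>8)&(h[...,0]<28)&(h[...,1]>85)
rows=[r for r in range(202,228)]
pts=[]
for r in rows:
    x=np.where(m[r,325:375])[0]+325
    pts.append((x.mean(),r))
P=onz(c,pts,.062); k=np.polyfit(P[:,0],P[:,1],1)
print('batten angle',np.degrees(np.arctan(k[0])),'target 5.4', 'offset from axis', np.polyval(k,A[0])-A[1])
E
python3 m.py t3.png
```

```text
t: 4.85
tool_pos: [0.4579, -0.1441, 0.0687]
tool_rot: [-0.0, 0.999, 0.046, -0.0]
contact_force: [-0.4, -0.8, -0.5]
grip_width: -0.0002
finger_force: 0.4
t 4.85 XY mm [-88.8 -30.4] z 68.7 toolx deg 5.26 tilt -0.0002 -0.0002 F [-0.4 -0.8 -0.5] w -0.0002
batten angle 3.9359325911672114 target 5.4 offset from axis 0.003040077385664766
```

```bash
python3 -m handwheel '[{"dx":0,"dy":0.3,"dz":0,"ax":0,"ay":0,"az":0},{"dx":0,"dy":0.3,"dz":-0.5,"ax":0,"ay":0,"az":0},{"dx":0,"dy":0,"dz":-0.9,"ax":0,"ay":0,"az":0},{"dx":0,"dy":0,"dz":-0.9,"ax":0,"ay":0,"az":0},{"dx":0,"dy":-0.6,"dz":-0.9,"ax":0,"ay":0,"az":0},{"dx":0.3,"dy":-1,"dz":0,"ax":0,"ay":0,"az":0},{"dx":0.3,"dy":-1,"dz":0,"ax":0,"ay":0,"az":0},{"dx":0.3,"dy":-1,"dz":0,"ax":0,"ay":0,"az":0}]';  python3 -m handwheel '[{"dx":0.4,"dy":-1,"dz":0,"ax":0,"ay":0,"az":0},{"dx":0.4,"dy":-1,"dz":0,"ax":0,"ay":0,"az":0},{"dx":0.4,"dy":-1,"dz":0,"ax":0,"ay":0,"az":0},{"dx":0.4,"dy":-1,"dz":0,"ax":0,"ay":0,"az":0},{"dx":0.4,"dy":-1,"dz":0,"ax":0,"ay":0,"az":0},{"dx":0,"dy":-1,"dz":0,"ax":0,"ay":0,"az":0},{"dx":0,"dy":-0.3,"dz":0,"ax":0,"ay":0,"az":0}]'; python3 - <<'E'
from h import *
go(0,255,65)
c=cam('top'); f=c['frame']
cv2.imwrite('pics/t4.png',cv2.resize(f[180:340,230:430],None,fx=4,fy=4,interpolation=cv2.INTER_CUBIC)[:,:,::-1])
E
```

```text
t: 5.9
tool_pos: [0.4778, -0.052, 0.1664]
tool_rot: [0.0, 0.999, 0.045, 0.001]
contact_force: [-0.1, -0.6, 1.2]
grip_width: -0.0
finger_force: 0.0
t: 6.78
tool_pos: [0.5204, 0.1273, 0.1654]
tool_rot: [-0.006, 0.998, 0.058, -0.0]
contact_force: [-0.1, -0.7, -0.1]
grip_width: -0.0001
finger_force: 0.0
t 6.78 XY mm [ -1.  233.9] z 165.4 toolx deg 6.6 tilt -0.0056 -0.0003 F [-0.1 -0.7 -0.1] w -0.0001
units dx,dy,dz total [ 0.03 -0.7   3.35]
```

View pics/t4.png

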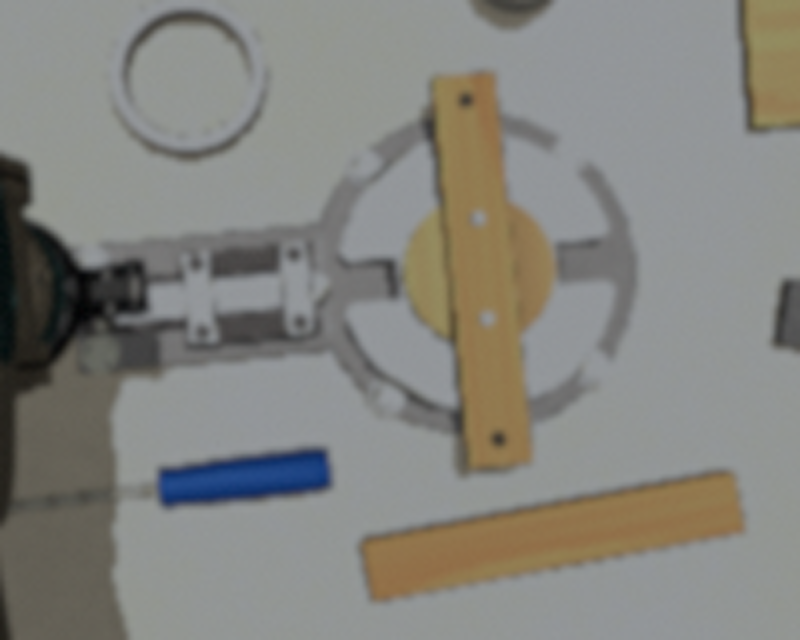

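The batten screws at (466,99) and (498,440) give 5.4°, so the slot is square with the bar. Next I lower the fingers behind the tab.

```bash
python3 -m handwheel '[{"dx":0,"dy":-0.45,"dz":0,"ax":0,"ay":0,"az":0},{"dx":0,"dy":-0.45,"dz":0,"ax":0,"ay":0,"az":0},{"dx":0,"dy":0,"dz":0,"ax":0,"ay":0,"az":0}]'; python3 -c "
from h import *
go(0,258,65)"
```

```text
t: 7.2
tool_pos: [0.5191, 0.1401, 0.1653]
tool_rot: [-0.011, 0.998, 0.067, -0.001]
contact_force: [-1.0, -0.2, -0.3]
grip_width: 0.0002
finger_force: 0.0
t 7.2 XY mm [ -1.2 246.9] z 165.3 toolx deg 7.65 tilt -0.0107 -0.0008 F [-1.  -0.2 -0.3] w 0.0002
units dx,dy,dz total [ 0.04 -0.37  3.34]
```

```bash
python3 -c "
from h import *
print(env.observe()['q'].round(3))"
```

```text
[ 0.132  0.183 -0.333  1.055  0.021  3.14 ]
```

Joint 6 has reached its limit, so I'm turning the tool a quarter turn back.

```bash
R='x'; python3 -m handwheel '[{"dx":0,"dy":0,"dz":0,"ax":0,"ay":0,"az":-1},{"dx":0,"dy":0,"dz":0,"ax":0,"ay":0,"az":-1},{"dx":0,"dy":0,"dz":0,"ax":0,"ay":0,"az":-1},{"dx":0,"dy":0,"dz":0,"ax":0,"ay":0,"az":-1},{"dx":0,"dy":0,"dz":0,"ax":0,"ay":0,"az":-1},{"dx":0,"dy":0,"dz":0,"ax":0,"ay":0,"az":-1},{"dx":0,"dy":0,"dz":0,"ax":0,"ay":0,"az":-1},{"dx":0,"dy":0,"dz":0,"ax":0,"ay":0,"az":-1}]' >/dev/null; python3 -m handwheel '[{"dx":0,"dy":0,"dz":0,"ax":0,"ay":0,"az":-1},{"dx":0,"dy":0,"dz":0,"ax":0,"ay":0,"az":-1},{"dx":0,"dy":0,"dz":0,"ax":0,"ay":0,"az":-1},{"dx":0,"dy":0,"dz":0,"ax":0,"ay":0,"az":-1},{"dx":0,"dy":0,"dz":0,"ax":0,"ay":0,"az":-1},{"dx":0,"dy":0,"dz":0,"ax":0,"ay":0,"az":-1},{"dx":0,"dy":0,"dz":0,"ax":0,"ay":0,"az":-1},{"dx":0,"dy":0,"dz":0,"ax":0,"ay":0,"az":-1}]'>/dev/null; python3 -m handwheel '[{"dx":0,"dy":0,"dz":0,"ax":0,"ay":0,"az":-1},{"dx":0,"dy":0,"dz":0,"ax":0,"ay":0,"az":-1},{"dx":0,"dy":0,"dz":0,"ax":0,"ay":0,"az":-1},{"dx":0,"dy":0,"dz":0,"ax":0,"ay":0,"az":0}]'
python3 - <<'E'
from h import *
from scipy.spatial.transform import Rotation as Ro
q,z=st(); s=env.observe(); w,x,y,zz=s['tool_rot']; C=Ro.from_quat([x,y,zz,w])
a=np.radians(95.4)/2; T=Ro.from_quat([np.cos(a),np.sin(a),0,0])
print('turn units',((C.inv()*T).as_rotvec()/.08).round(2), s['q'].round(2))
d=np.r_[R@(np.array([0,.258])-q),.065-z]; print('shift units (tool)',(T.inv().apply(d)/.03).round(2))
E
```

```text
t: 9.7
tool_pos: [0.5191, 0.14, 0.1652]
tool_rot: [-0.008, 0.678, 0.735, 0.007]
contact_force: [-0.3, -0.6, -0.6]
grip_width: 0.0001
finger_force: 0.0
t 9.7 XY mm [ -1.2 246.7] z 165.2 toolx deg 94.68 tilt -0.0082 0.0067 F [-0.3 -0.6 -0.6] w 0.0001
turn units [-0.01 -0.27 -0.16] [ 0.13  0.18 -0.33  1.06  0.02  1.62]
shift units (tool) [0.38 0.04 3.34]
```

```bash
python3 -m handwheel '[{"dx":0.38,"dy":0.04,"dz":0,"ax":0,"ay":-0.27,"az":-0.16},{"dx":0,"dy":0,"dz":0.8,"ax":0,"ay":0,"az":0},{"dx":0,"dy":0,"dz":0.8,"ax":0,"ay":0,"az":0},{"dx":0,"dy":0,"dz":0.8,"ax":0,"ay":0,"az":0},{"dx":0,"dy":0,"dz":0.6,"ax":0,"ay":0,"az":0},{"dx":0,"dy":0,"dz":0.3,"ax":0,"ay":0,"az":0},{"dx":0,"dy":0,"dz":0,"ax":0,"ay":0,"az":0}]'; python3 -c "
from h import *
st()"
```

```text
t: 10.58
tool_pos: [0.5189, 0.152, 0.0661]
tool_rot: [-0.001, 0.672, 0.74, -0.001]
contact_force: [-0.8, -0.5, -0.3]
grip_width: -0.0002
finger_force: 0.0
t 10.57 XY mm [ -0.3 258.7] z 66.1 toolx deg 95.5 tilt -0.0006 -0.001 F [-0.8 -0.5 -0.3] w -0.0002
```

```bash
python3 -m handwheel '[{"dx":-0.4,"dy":0,"dz":0,"ax":0,"ay":0,"az":0},{"dx":-0.4,"dy":0,"dz":0,"ax":0,"ay":0,"az":0},{"dx":-0.3,"dy":0,"dz":0,"ax":0,"ay":0,"az":0},{"dx":-0.2,"dy":0,"dz":0,"ax":0,"ay":0,"az":0},{"dx":-0.2,"dy":0,"dz":0,"ax":0,"ay":0,"az":0}]'; python3 -c "
from h import *
st()"
```

```text
t: 11.2
tool_pos: [0.5241, 0.1066, 0.0669]
tool_rot: [-0.0, 0.673, 0.74, 0.0]
contact_force: [0.4, 2.5, 2.1]
grip_width: -0.0002
finger_force: 1.1
t 11.2 XY mm [  0.7 213. ] z 66.9 toolx deg 95.47 tilt -0.0002 0.0002 F [0.4 2.5 2.1] w -0.0002
```

```bash
python3 -m handwheel '[{"dx":-0.2,"dy":0,"dz":0,"ax":0,"ay":0,"az":0},{"dx":-0.2,"dy":0,"dz":0,"ax":0,"ay":0,"az":0},{"dx":-0.15,"dy":0,"dz":0,"ax":0,"ay":0,"az":0},{"dx":-0.1,"dy":0,"dz":0,"ax":0,"ay":0,"az":0}]'; python3 -c "
from h import *
st()"; python3 -m handwheel '[{"dx":-0.07,"dy":0,"dz":0,"ax":0,"ay":0,"az":0},{"dx":-0.03,"dy":0,"dz":0,"ax":0,"ay":0,"az":0}]'; python3 -c "
from h import *
st()"
```

```text
t: 11.7
tool_pos: [0.5256, 0.0872, 0.0665]
tool_rot: [-0.0, 0.673, 0.74, -0.0]
contact_force: [1.3, 1.8, 0.3]
grip_width: 0.0003
finger_force: 1.0
t 11.7 XY mm [  0.3 193.5] z 66.5 toolx deg 95.48 tilt -0.0002 -0.0003 F [1.3 1.8 0.3] w 0.0003
t: 11.95
tool_pos: [0.5258, 0.0853, 0.0665]
tool_rot: [-0.001, 0.672, 0.74, 0.001]
contact_force: [1.7, 5.6, 0.6]
grip_width: 0.0001
finger_force: 3.1
t 11.95 XY mm [  0.3 191.6] z 66.5 toolx deg 95.5 tilt -0.0011 0.0006 F [1.7 5.6 0.6] w 0.0001
```

Force is rising at Y≈191.6, which matches the hard stop. One small press more to confirm, then withdraw.

```bash
python3 -m handwheel '[{"dx":-0.04,"dy":0,"dz":0,"ax":0,"ay":0,"az":0},{"dx":-0.03,"dy":0,"dz":0,"ax":0,"ay":0,"az":0},{"dx":0,"dy":0,"dz":0,"ax":0,"ay":0,"az":0}]'; python3 -c "
from h import *
st()"; python3 -m handwheel '[{"dx":0.5,"dy":0,"dz":0,"ax":0,"ay":0,"az":0},{"dx":0.7,"dy":0,"dz":-0.3,"ax":0,"ay":0,"az":0},{"dx":0,"dy":0,"dz":-0.8,"ax":0,"ay":0,"az":0},{"dx":0,"dy":0,"dz":-0.8,"ax":0,"ay":0,"az":0},{"dx":0.5,"dy":0,"dz":-0.8,"ax":0,"ay":0,"az":0},{"dx":0.8,"dy":0,"dz":-0.8,"ax":0,"ay":0,"az":0},{"dx":0.8,"dy":0,"dz":0,"ax":0,"ay":0,"az":0},{"dx":0,"dy":0,"dz":0,"ax":0,"ay":0,"az":0}]'; python3 m.py t5.png
```

```text
t: 12.32
tool_pos: [0.5258, 0.0852, 0.0666]
tool_rot: [-0.003, 0.672, 0.741, 0.002]
contact_force: [0.7, 9.8, 0.7]
grip_width: 0.0
finger_force: 5.2
t 12.32 XY mm [  0.3 191.5] z 66.6 toolx deg 95.58 tilt -0.0027 0.0021 F [0.7 9.8 0.7] w 0.0
t: 13.32
tool_pos: [0.5159, 0.1816, 0.1713]
tool_rot: [0.0, 0.672, 0.741, -0.001]
contact_force: [-0.3, 0.6, 0.1]
grip_width: 0.0001
finger_force: 0.0
t 13.32 XY mm [ -0.5 288.4] z 171.3 toolx deg 95.6 tilt 0.0002 -0.0014 F [-0.3  0.6  0.1] w 0.0001
batten angle 3.5663333749513213 target 5.4 offset from axis 0.0034232929008043977
```

View pics/t5.png

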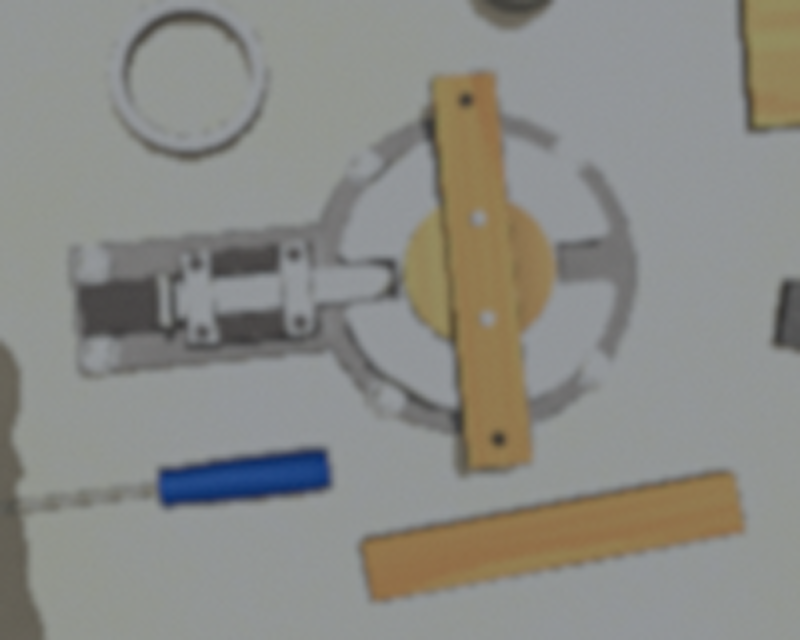

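The picture shows the bar's nose at (390,280) at the bottom of the slot, the tab moved in to (165,300), the batten square and seated, and the arm clear.

```bash
python3 -c "
from plant import env
print(env.close_job())"
```

```text
the job is handed in; nothing more can be done
None
```

The turntable is locked and the job is handed in: the bar was pushed to its stop in the slot, the batten is still seated, and the arm is clear; no verdict was returned.

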